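# Set the dial gauge on the gear in its dust case

### The arm

A 7-joint arm with a two-finger parallel gripper is mounted at the origin on the work surface. World frame = base frame: x ahead of the robot, y to its left, z up, the work surface at z = 0. Lengths are in m, angles in rad, forces in N, time in s.
With the tool pointing down it reaches from about 0.425 to 0.875 m from the base axis. Payload 4.7 kg.
Tool frame: the origin (TCP) lies at the very end of the fingers, on their centre line; the grasp point (between the pads) lies 19 mm behind it; z points along the fingers, y is the line along which they close (so a half turn about z gives the same grasp; the last joint's range is limited). The gripper opens to 87 mm and grips with 3 to 60 N. Pads are 19 mm wide; open, the fingers measure 117 mm over their backs; the gripper's body (75 mm by 190 mm) begins 51 mm behind the grasp point.
Start: joints at [-1.183, 0.321, -0.07, 1.45, 0.023, 1.371, -0.057], TCP at [0.237, 0.605, 0.223] pointing down, gripper open.
Joint ranges: [-2.86, 2.86], [-0.3, 2.09], [-1.38, 1.24], [0.06, 2.45], [-1.56, 4.7], [0.09, 2.05], [-2.69, 2.69]. Speed limits (rad/s): [2.57, 2.57, 3.14, 3.14, 3.14, 3.14, 3.14].

### API

Orientations are given as a rotation vector (axis times angle).
In Python, from bench import ctrl, get_image, job gives the robot as it stands.
- The arm moves only by the shell command python3 -m crank 'ROWS' [FORCE]. ROWS is JSON, a list that holds one entry, the list of rows, each a list of 5 numbers: the shift along the tool's x, y, z in mm, then the turn about the tool's z in rad, then the closure, from -1 (fully open) to 1 (shut), so that 0 is half open. A call has 1 to 10 rows; each row shifts and turns the commanded pose from where the row before left it, along the tool's axes as they then stand; what a row does not reach is not made up. A row lasts 1/12 s, in which the tool goes at most 41.7 mm and 7.16 degrees, less where a joint would pass 70% of its speed; a pose out of reach is approached as far as the arm can. A call with a gripper value outside its range is refused whole. The fingers move at their own pace and stop on an object; FORCE is the grip in N (left out, the last holds). Time passes only in rows, so rows that do not move let the fingers close. It gives the time, the measured TCP pose, the force, the opening and the grip force at its end, in the units of the state.
- ctrl.get_state(): the state, without advancing time (a new reading comes with each control period).
- get_image(name): name is "scene" or "top" or "wrist"; returns a dict with "pixels" (384x512x3 uint8, red, green, blue), "fx", "fy", "cx", "cy" (pixels), "T" (4x4, takes a point from camera to world coordinates); the wrist camera has in their place "T_tool_cam" (4x4, takes a point from camera to tool coordinates, whose origin is the TCP and whose axes are the flange's). Camera axes: x right, y down, z forward; pixel columns grow to the right and rows downward; lengths in m; the calibration is good to about 2 mm. A picture is of the moment at which its call begins: read the wrist's pose just before it. There is no depth.
- job.close_job(): hands the job in; it is judged then, once.
The state is a dict: "time": time; "joint_positions": joint angles; "qd": joint speeds; "joint_torque": joint torques, N m; "position": TCP position; "tool_rot": TCP orientation; "ft_force": force on the tool from outside, world axes, zero at the start; "torque": the same for the moment, N m; "grip_width": opening from 0.0 (shut) to 1.0 (fully open); "grip_force": force on a finger pad.
Only numpy, scipy, OpenCV 4.12 (cv2) and the standard library are available. Lean on these libraries where they do the work, as an engineer would, in place of code of your own. Each camera call takes 0.05 s, during which the arm holds its last target. There are 200 camera calls.

### The job

Lift the hinged lid of the dust case right over until it rests open on its stop. Then draw the dial gauge's stiff arm down by its cross bar until the plunger sits on the gear inside the case and is pushed in by about half its 16 mm travel - the needle half way round - without ever driving the plunger to the end of its travel. Let go and leave it set, the hammer, bearing and jar not disturbed.

Things in the scene. Friction and masses are not known exactly. Their poses are not given: they have to be found in the camera images.
- rig: Fixed steel base plate, 270 x 200 x 10 mm, with an open-topped aluminium dust case (130 mm along x, 140 mm along y, walls 5 mm, rim 75 mm above the table) and, beyond it, the post of a dial gauge. Origin on the table under the centre of the case; its x axis points from the case to the post, y to the lid's hinge side, z up. All rig coordinates below are in this frame.
- lid_hinge (a point): Middle of the lid's hinge line, on the rig at (0, 70, 75) mm; the line runs along the rig's x axis.
- case_lid (a joint): Angle of the lid, rad: 0 shut, grows as the free edge is lifted, 1.85 on its stop (leaning back past upright). The aluminium lid weighs about 0.35 kg, is 132 x 142 x 6 mm, and swings freely: let go below about 1.3 rad it falls shut, above about 1.6 rad it falls slowly on to its stop.
- lid_bar (a point): Grasp point of the lid's handle: a round steel bar 12 mm thick, parallel to the hinge line, carried on a leg at each end, with free space under it. Shut, the bar's axis is 46 mm above the hinge line, 40 mm above the lid's top face and 130 mm from the hinge line (rig y = -60 mm). The bar runs from 45 mm on the -x side to 45 mm on the +x side of this point. It can turn in a pinch grip as the lid swings. Rides on the lid; its axes are the lid's (the rig's when shut).
- gauge_hinge (a point): Centre of the gauge arm's hinge on top of the post, at rig (120, 0, 130) mm; the hinge axis runs along the rig's y axis.
- gauge_arm (a joint): Angle of the gauge arm, rad: 0 level and pointing from the post over the case (rig -x), grows as it is raised; it starts raised, past upright. The hinge is stiff (about 1.3 N m of friction: some 8 N at the cross bar) and the arm stays where it is released.
- gauge_bar (a point): Grasp point on the gauge arm's cross bar: a round black bar 14 mm thick, parallel to the hinge axis, at the free end of the 12 mm rod, 170 mm from the hinge axis and sticking out 64 mm to the rig's -y side. This point lies on the bar's axis, 42 mm from the rod (rig y = -42 mm). The bar can turn in a pinch grip as the arm swings. Rides on the arm; with the arm level its axes are the rig's.
- plunger_tip (a point): Lower tip of the gauge's plunger (ball end 8 mm across, on a 6 mm stem). The dial (50 mm across, 20 mm thick) is on the rod 120 mm from the hinge axis; the tip of the free plunger is 80 mm below the rod's axis, at right angles to the rod. Rides on the arm and moves up as the plunger is pushed in.
- plunger (a joint): How far the plunger is pushed in, m: 0 free, 0.016 at the end of its travel; to be left at about 0.008. Its spring pushes back with about 1 N at first contact, 4.5 N half way and 7.5 N at the end. The dial's needle, on the face that looks to the rig's -y, makes one full turn over the travel: it points away from the plunger when free, towards the plunger half way.
- gear_spot (a point): Point on the case's floor under the gear, at rig (4, 0, 16) mm. The steel gear is 66 mm across the teeth with a flat round boss 38 mm across on top, centred above this point. The height of the boss differs from time to time, 40 to 65 mm above the table, and is not given: it has to be felt or seen. The plunger reaches it with the arm near level.
- hammer: Bystander: loose hammer lying on the table, on the rig's -y side; origin on its handle's underside.
- bearing: Bystander: loose steel bearing ring, 52 mm across, 15 mm high, lying flat near the rig; origin at the centre of its underside.
- grease_jar: Bystander: loose white jar with a black cap, 56 mm across, 60 mm high, on the hinge side of the rig; origin at the centre of its underside.

How it is judged:
On the way, in this order (a step that is already met when the one before it is completed fails the run):
1. the lid is open and rests on its stop (value of joint case_lid above 1.78 rad and velocity of joint case_lid between -0.1 and 0.1 rad/s), for 0.2 s.
2. the plunger is pushed in about half way by the gear (value of joint case_lid above 1.78 rad and value of joint plunger between 0.004 and 0.012 m), for 0.2 s.
At the end, for the whole second after the job is handed in: The lid is open on its stop (over 1.78 rad of 1.85) and at rest; the gauge arm is lowered (under 0.4 rad) and still; the plunger stands on the gear, pushed in 4 to 12 mm of its 16 mm (all of step 2 and value of joint gauge_arm below 0.4 rad and velocity of joint gauge_arm between -0.02 and 0.02 rad/s and velocity of joint case_lid between -0.1 and 0.1 rad/s); the robot touches nothing.
It fails at once if the plunger is driven to the end of its travel (value of joint plunger above 0.0155 m).
It fails at once if the hammer is disturbed (moved more than 25 mm) (distance of hammer from where it was at the start of the episode above 0.025 m).
It fails at once if the bearing ring is disturbed (moved more than 25 mm) (distance of bearing from where it was at the start of the episode above 0.025 m).
It fails at once if the jar is disturbed (moved more than 25 mm) (distance of grease_jar from where it was at the start of the episode above 0.025 m).
It also fails if it takes over 58 s, if anything falls off the work surface, if the arm or the gripper's body presses on something with over 40 N, if the wrist force passes 120 N, or if a joint passes its speed limit or range.

## Working session

There is one attempt and no reset: what is moved stays moved. The work goes in short steps, Python scripts to look and compute and a shell command to move; the robot and the scene stay as the last step left them, time stands still between calls to the robot, and variables do not carry over. Pictures are saved under pics/ and viewed, at most 10 in all, crops included, and the job is handed in when it is done.

```bash
ls; mkdir -p pics; python3 - <<'E'
from bench import ctrl,get_image,job
import cv2,numpy as np,pickle
s=ctrl.get_state();print(s)
d={n:get_image(n) for n in("scene","top")}
pickle.dump(d,open('v0.pkl','wb'))
for n in d:
    i=d[n];print(n,i['fx'],i['fy'],i['cx'],i['cy'],np.round(i['T'],4).tolist())
    cv2.imwrite(f'pics/{n}0.png',i['pixels'][:,:,::-1])
E
```

```text
pics
{'time': 0.0, 'joint_positions': array([-1.18293634,  0.32180085, -0.07010221,  1.45165363,  0.02259818,
        1.37082282, -0.0569288 ]), 'qd': array([-0.00094158, -0.0006419 ,  0.00256826, -0.00206736, -0.00232761,
       -0.00116728,  0.00096499]), 'joint_torque': array([-1.54850368e-04, -4.91295147e+01, -4.04037489e-01, -3.12519872e+01,
       -6.39300956e-02,  4.39324498e-02,  1.81159926e-04]), 'position': array([0.23716085, 0.60459481, 0.22148678]), 'tool_rot': array([-5.83613518e-01, -3.08663997e+00,  2.95160460e-03]), 'ft_force': array([-1.01116262, -0.02530346,  0.24523834]), 'torque': array([-0.03516304,  0.03016367, -0.02229453]), 'grip_force': 0.0, 'grip_width': 0.9991886352611629}
scene 488.1450135757958 488.1450135757958 259.1399053767767 189.6431237849372 [[0.2534, 0.7925, -0.5548, 1.1759], [0.9674, -0.2086, 0.1439, -0.1381], [-0.0017, -0.5731, -0.8195, 1.1131], [0.0, 0.0, 0.0, 1.0]]
top 365.18752942241537 365.18752942241537 257.3900716986956 196.17114016031496 [[-0.0175, -0.9977, 0.066, 0.4455], [-0.9997, 0.0184, 0.0134, 0.0076], [-0.0146, -0.0658, -0.9977, 1.1844], [0.0, 0.0, 0.0, 1.0]]
```

View pics/scene0.png

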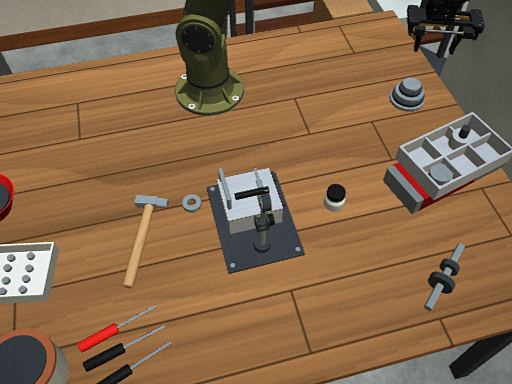

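View pics/top0.png

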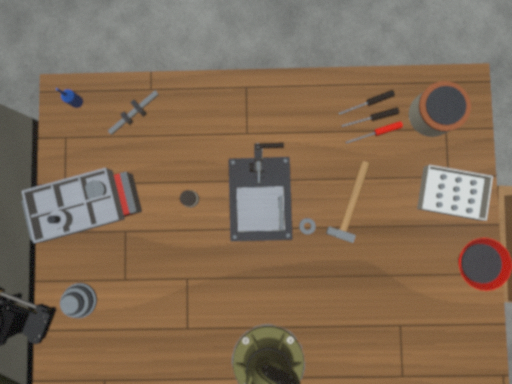

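Both views show the rig near the table's middle. In the top view the plate spans about (229,156)–(292,241), with the lid around (260,210), the gauge bar at (270,145) and the handle on the right at (281,210). The jar is at (189,198), the bearing at (307,226) and the hammer at (345,205). Next I measure the rig pose.

```bash
cat > h.py <<'E'
import numpy as np,cv2,pickle
from scipy.spatial.transform import Rotation as R
def ray(im,uv,z,T=None):
    T=im['T'] if T is None else T
    uv=np.atleast_2d(uv).astype(float)
    d=np.c_[(uv[:,0]-im['cx'])/im['fx'],(uv[:,1]-im['cy'])/im['fy'],np.ones(len(uv))]@T[:3,:3].T
    o=T[:3,3];return o+d*((z-o[2])/d[:,2])[:,None]
def proj(im,P,T=None):
    T=im['T'] if T is None else T
    p=(np.atleast_2d(P)-T[:3,3])@T[:3,:3]
    return np.c_[im['fx']*p[:,0]/p[:,2]+im['cx'],im['fy']*p[:,1]/p[:,2]+im['cy']]
E
python3 - <<'E'
from h import *
d=pickle.load(open('v0.pkl','rb'))
for n,box in(('top',(215,148,305,250)),('scene',(195,160,315,280))):
    im=d[n];x0,y0,x1,y1=box
    hsv=cv2.cvtColor(im['pixels'],cv2.COLOR_RGB2HSV)
    sub=hsv[y0:y1,x0:x1].astype(int)
    nonwood=((sub[...,1]<75)).astype(np.uint8)
    nonwood=cv2.morphologyEx(nonwood,cv2.MORPH_OPEN,np.ones((7,7)))
    white=((sub[...,1]<60)&(sub[...,2]>150)).astype(np.uint8)
    for nm,m,z in(('plate',nonwood,.01),('lid',white,.081)):
        c=max(cv2.findContours(m,0,1)[0],key=cv2.contourArea).reshape(-1,2)+[x0,y0]
        W=ray(im,c,z)[:,:2]
        r=cv2.minAreaRect(W.astype(np.float32)*1000);print(n,nm,len(c),r)
        print(np.round(cv2.boxPoints(r)).tolist())
    cv2.imwrite(f'pics/{n}c.png',cv2.resize(im['pixels'][y0:y1,x0:x1,::-1],None,fx=5,fy=5,interpolation=cv2.INTER_CUBIC))
E
```

```text
top plate 298 ((531.293701171875, 16.130638122558594), (298.2890930175781, 197.8912811279297), 0.5624639987945557)
[[381.0, 114.0], [383.0, -84.0], [681.0, -81.0], [679.0, 117.0]]
top lid 167 ((481.4859619140625, 15.316375732421875), (127.7185287475586, 137.88995361328125), 0.9882894158363342)
[[416.0, 83.0], [419.0, -55.0], [547.0, -53.0], [544.0, 85.0]]
scene plate 329 ((505.5682678222656, 15.903724670410156), (292.0060119628906, 199.165283203125), 0.41113191843032837)
[[359.0, 114.0], [360.0, -85.0], [652.0, -83.0], [651.0, 117.0]]
scene lid 372 ((464.7154235839844, 14.557369232177734), (165.22764587402344, 142.3595733642578), 0.5589850544929504)
[[381.0, 85.0], [383.0, -57.0], [548.0, -56.0], [547.0, 87.0]]
```

View pics/scenec.png

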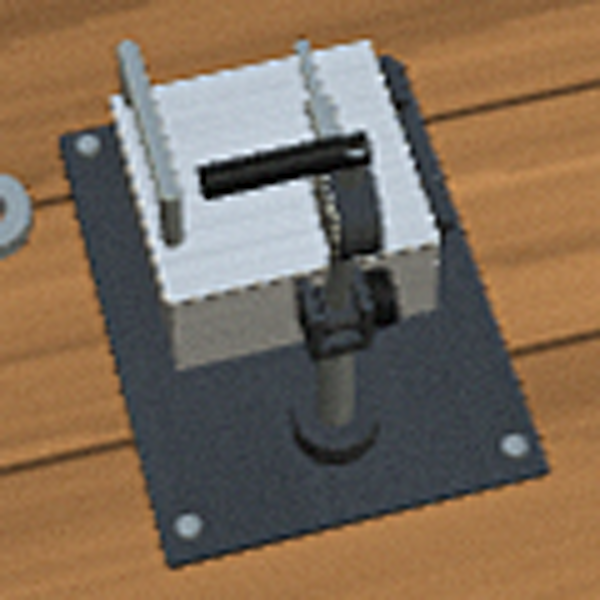

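The crop shows the lid shut. Handle bar runs from (127,50) to (175,240) and the gauge arm stands past upright with its black cross bar at (200–370,165). The rig origin is about (0.482, 0.016) with yaw about 0.01 rad. Now I go above the handle.

```bash
python3 -m crank '[[[0,0,0,-0.097,-1],[0,0,0,-0.097,-1],[0,0,0,-0.097,-1],[0,0,0,-0.097,-1],[-30,-28,0,0,-1],[-30,-28,0,0,-1],[-30,-28,0,0,-1],[-30,-28,0,0,-1],[-30,-28,0,0,-1],[-30,-28,0,0,-1]]]' 30 && python3 -m crank '[[[-6,-38,0,0,-1],[-6,-38,0,0,-1],[-6,-38,0,0,-1],[-6,-38,0,0,-1],[-6,-38,0,0,-1],[-6,-38,0,0,-1],[-6,-38,0,0,-1],[-6,-38,0,0,-1],[-6,-38,0,0,-1],[0,0,0,0,-1]]]'
```

```text
time: 0.93
position: [0.4208, 0.4379, 0.2222]
tool_rot: [0.022, -3.141, 0.001]
ft_force: [0.2, 0.5, 1.0]
grip_width: 0.999
grip_force: 0.0
time: 1.77
position: [0.4798, 0.0891, 0.2226]
tool_rot: [-0.003, 3.141, -0.006]
ft_force: [0.8, -0.3, 0.8]
grip_width: 1.002
grip_force: 0.0
```

```bash
python3 -m crank '[[[0,-35,0,0,-1],[0,-35,0,0,-1],[0,-35,0,0,-1],[0,-28,0,0,-1],[0,0,0,0,-1],[0,0,0,0,-1]]]'; python3 - <<'E'
from bench import ctrl,get_image
from h import *
s=ctrl.get_state();im=get_image('wrist');pickle.dump((s,im),open('w1.pkl','wb'))
print(s['position'],s['tool_rot'],np.round(im['T_tool_cam'],3).tolist(),im['fx'],im['cx'],im['cy'])
cv2.imwrite('pics/w1.png',im['pixels'][:,:,::-1])
E
```

```text
time: 2.27
position: [0.4802, -0.0359, 0.2224]
tool_rot: [0.016, -3.141, -0.001]
ft_force: [0.7, 0.6, -0.6]
grip_width: 1.001
grip_force: 0.0
[ 0.48020953 -0.03592367  0.22239946] [ 1.60318303e-02 -3.14131854e+00 -6.69459354e-04] [[0.0, -0.963, -0.268, 0.075], [1.0, 0.0, 0.001, 0.0], [-0.001, -0.268, 0.963, -0.162], [0.0, 0.0, 0.0, 1.0]] 312.19373232133125 253.74807164651529 192.32083281011134
```

View pics/w1.png

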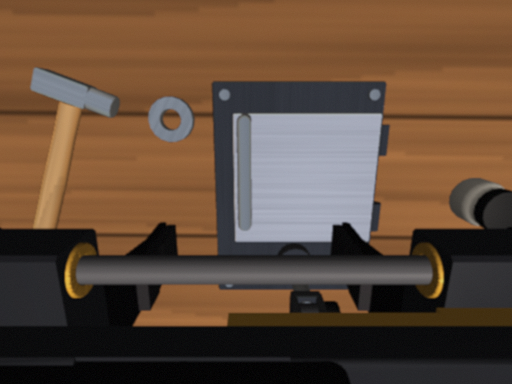

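The wrist view shows the handle bar from (244,116) to (244,228), plate corners (213,82) and (384,82), the bearing at (171,118) and the jar at (480,203). I turn these into positions.

```bash
cat >> h.py <<'E'
def wT(s,im):
    A=np.eye(4);A[:3,:3]=R.from_rotvec(s['tool_rot']).as_matrix();A[:3,3]=s['position'];return A@im['T_tool_cam']
E
python3 - <<'E'
from h import *
s,im=pickle.load(open('w1.pkl','rb'));T=wT(s,im)
print(ray(im,[(244.5,116),(244.5,228)],.121,T).round(4))
print(ray(im,[(213,82),(384,82)],.01,T).round(4))
print(ray(im,[(236,113),(381,113),(370,242),(233,242)],.081,T).round(4))
print(R.from_rotvec(s['tool_rot']).as_matrix().round(4))
E
```

```text
[[ 0.4138 -0.0438  0.121 ]
 [ 0.5122 -0.0435  0.121 ]]
[[ 0.3803 -0.0826  0.01  ]
 [ 0.3782  0.1111  0.01  ]]
[[ 0.4124 -0.0529  0.081 ]
 [ 0.411   0.0837  0.081 ]
 [ 0.5429  0.0879  0.081 ]
 [ 0.5444 -0.0567  0.081 ]]
[[-9.999e-01 -1.020e-02 -2.000e-04]
 [-1.020e-02  9.999e-01  4.000e-04]
 [ 2.000e-04  4.000e-04 -1.000e+00]]
```

```bash
python3 -m crank '[[[12,-8,0,0,-1],[0,0,30,0,-1],[0,0,30,0,-1],[0,0,30,0,-1],[0,0,30,0,-1],[0,0,0,0,-1],[0,0,0,0,1],[0,0,0,0,1],[0,0,0,0,1],[0,0,0,0,1]]]' 30; python3 -m crank '[[[0,0,0,0,1],[0,0,0,0,1],[0,0,0,0,1]]]'
```

```text
time: 3.15
position: [0.4702, -0.0423, 0.1045]
tool_rot: [-0.023, 3.138, 0.001]
ft_force: [-0.4, -0.5, 0.0]
grip_width: 0.784
grip_force: 0.0
time: 3.4
position: [0.4689, -0.0426, 0.1031]
tool_rot: [-0.022, 3.14, 0.0]
ft_force: [-0.1, -0.1, 0.0]
grip_width: 0.555
grip_force: 0.0
```

```bash
python3 -m crank '[[[0,0,0,0,1],[0,0,0,0,1],[0,0,0,0,1],[0,0,0,0,1],[0,0,0,0,1],[0,0,0,0,1],[0,0,0,0,1]]]'; python3 - <<'E'
import numpy as np
t=np.radians(19.5)+np.arange(0,1.71,.1);y=-137.9*np.cos(t);z=137.9*np.sin(t)
print(np.c_[np.diff(y),-np.diff(z)].round(1).tolist())
E
```

```text
time: 3.98
position: [0.4686, -0.0444, 0.1025]
tool_rot: [-0.021, 3.141, -0.003]
ft_force: [0.0, -5.5, 1.0]
grip_width: 0.127
grip_force: 30.0
[[5.2, -12.7], [6.5, -12.2], [7.7, -11.5], [8.8, -10.6], [9.8, -9.7], [10.7, -8.7], [11.5, -7.6], [12.2, -6.4], [12.8, -5.1], [13.2, -3.8], [13.6, -2.5], [13.7, -1.1], [13.8, 0.3], [13.7, 1.6], [13.5, 3.0], [13.1, 4.3], [12.6, 5.6]]
```

```bash
python3 -m crank '[[[0,5.2,-12.7,0,1],[0,6.5,-12.2,0,1],[0,7.7,-11.5,0,1],[0,8.8,-10.6,0,1],[0,9.8,-9.7,0,1],[0,10.7,-8.7,0,1],[0,11.5,-7.6,0,1],[0,12.2,-6.4,0,1],[0,12.8,-5.1,0,1],[0,0,0,0,1]]]'
```

```text
time: 4.82
position: [0.4682, 0.0427, 0.1901]
tool_rot: [-0.024, 3.139, -0.002]
ft_force: [-3.7, -5.6, 13.0]
grip_width: 0.127
grip_force: 30.0
```

```bash
python3 -m crank '[[[0,13.2,-1.5,0,1],[0,13.6,-1.5,0,1],[0,13.7,-1.1,0,1],[0,13.8,0.3,0,1],[0,13.7,1.6,0,1],[0,13.5,3.0,0,1],[0,13.1,4.3,0,1],[0,12.6,5.6,0,1],[0,0,0,0,1]]]'
```

```text
time: 5.57
position: [0.4668, 0.1528, 0.1754]
tool_rot: [-0.027, 3.139, 0.002]
ft_force: [4.9, 0.8, 1.4]
grip_width: 0.12
grip_force: 30.1
```

```bash
python3 -m crank '[[[0,0,0,0,0.4],[0,0,0,0,0.4],[0,0,0,0,0.4],[0,0,0,0,0.4],[0,0,-15,0,0.4],[0,0,-30,0,0.4],[0,0,-30,0,0.4],[0,0,-30,0,0.4],[0,0,-30,0,0.4],[0,0,0,0,0.4]]]'; python3 - <<'E'
from bench import get_image
from h import *
im=get_image('scene');pickle.dump(im,open('s2.pkl','wb'))
cv2.imwrite('pics/s2.png',cv2.resize(im['pixels'][100:280,180:370,::-1],None,fx=4,fy=3.3*4/3.3))
E
```

```text
time: 6.4
position: [0.468, 0.1506, 0.3176]
tool_rot: [-0.022, 3.133, 0.007]
ft_force: [0.6, 0.9, 0.1]
grip_width: 0.298
grip_force: 0.0
```

View pics/s2.png

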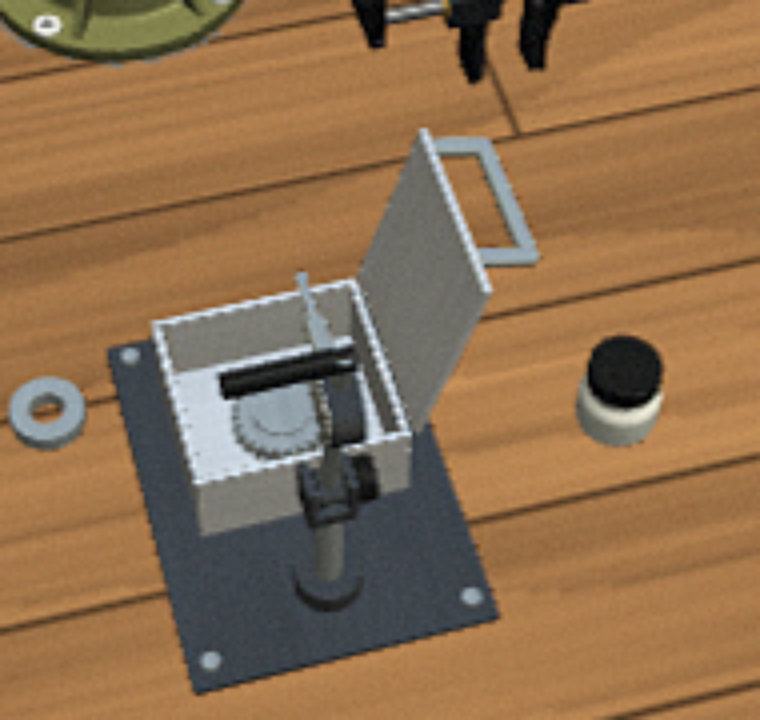

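The lid now leans fully open with its handle at (490,200) in the crop. Bearing and jar are undisturbed, and the gear with its boss is in sight at (285,410). The gauge cross bar spans (220,385)–(355,355). I locate its end on the arm's arc from both views and find the boss height.

```bash
python3 - <<'E'
from h import *
from bench import get_image
d=pickle.load(open('v0.pkl','rb'));
O=np.array([.481,.0165,0]);c,s_=np.cos(.01),np.sin(.01);Rg=np.array([[c,-s_,0],[s_,c,0],[0,0,1]])
for n,box in(('top',(255,138,292,152)),('scene',(232,182,272,200))):
    im=d[n];x0,y0,x1,y1=box;g=im['pixels'].max(2)[y0:y1,x0:x1]
    m=(g<55).astype(np.uint8);k,l,st,ce=cv2.connectedComponentsWithStats(m);print(n,st.tolist(),ce.round(1).tolist())
    v,u=np.nonzero(m);u0=u+x0;v0=v+y0
    # free end
    e=(u0.max() if n=='top' else u0.min());sel=abs(u0-e)<=3
    E=np.array([e,v0[sel].mean()]);print('end',E)
    T=im['T'];o=(T[:3,3]-O)@Rg;dr=Rg.T@T[:3,:3]@np.array([(E[0]-im['cx'])/im['fx'],(E[1]-im['cy'])/im['fy'],1])
    for yy in(-.064,):
        p=o+dr*((yy-o[1])/dr[1]);print('planecut',p.round(4))
    # closest to arc r=.17 about (.12,.13)
    for a in np.arange(1.3,2.4,.1):
        P=O+Rg@np.array([.12-.17*np.cos(a),-.064,.13+.17*np.sin(a)]);print(round(a,2),proj(im,P)[0].round(1),end=' ')
    print()
E
```

```text
top [[0, 0, 37, 14, 515], [8, 8, 2, 1, 2], [22, 8, 1, 1, 1]] [[18.0, 6.5], [8.5, 8.0], [22.0, 8.0]]
end [277. 146.]
planecut [ 0.2139 -0.064  -0.0392]
1.3 [284.1 174.6] 1.4 [283.9 167.7] 1.5 [283.8 160.7] 1.6 [283.5 153.8] 1.7 [283.3 147.1] 1.8 [283.  140.6] 1.9 [282.7 134.5] 2.0 [282.3 128.9] 2.1 [282.  123.7] 2.2 [281.6 119.2] 2.3 [281.2 115.3] 
scene [[0, 0, 40, 18, 519], [3, 5, 34, 13, 199], [29, 15, 1, 1, 1], [26, 16, 1, 1, 1]] [[19.6, 7.6], [19.2, 10.8], [29.0, 15.0], [26.0, 16.0]]
end [235.        195.9047619]
planecut [ 0.1452 -0.064   0.2983]
1.3 [227.2 170.4] 1.4 [228.9 175.4] 1.5 [230.7 181.1] 1.6 [232.6 187.5] 1.7 [234.6 194.5] 1.8 [236.6 202. ] 1.9 [238.7 209.9] 2.0 [240.7 218. ] 2.1 [242.7 226.3] 2.2 [244.5 234.7] 2.3 [246.3 243. ]
```

```bash
python3 -m crank '[[[0,0,-14,-0.12,0.4],[0,0,-14,-0.12,0.4],[0,0,0,-0.12,0.4],[0,0,0,-0.12,0.4],[0,0,0,-0.12,0.4],[0,0,0,-0.12,0.4],[0,0,0,-0.12,0.4],[0,0,0,-0.12,-0.2],[0,0,0,-0.12,-0.2],[0,0,0,-0.12,-0.2]]]'; python3 -m crank '[[[0,0,0,-0.12,-0.2],[0,0,0,-0.12,-0.2],[0,0,0,-0.13,-0.2],[0,0,0,0,-0.2],[0,0,0,0,-0.2]]]'; python3 -c "
from bench import ctrl;s=ctrl.get_state();print(s['joint_positions'])
from h import *
M=R.from_rotvec(s['tool_rot']).as_matrix();print(M.round(3));print(M.T@(np.array([.6266,-.024,.345])-s['position'])*1000)"
```

```text
time: 7.28
position: [0.4651, 0.1495, 0.3377]
tool_rot: [1.798, -2.573, -0.001]
ft_force: [0.8, -1.2, 0.2]
grip_width: 0.447
grip_force: 0.0
time: 7.7
position: [0.4644, 0.1506, 0.3421]
tool_rot: [-2.118, 2.316, -0.009]
ft_force: [-0.1, -0.4, -0.6]
grip_width: 0.598
grip_force: 0.0
[-0.78933439 -0.07984076  0.3926116   1.65367696  0.03507711  1.5565003
  2.65405393]
[[-0.089 -0.996  0.007]
 [-0.996  0.089 -0.002]
 [ 0.002 -0.007 -1.   ]]
[ 159.3835818  -177.13658639   -1.41047605]
```

The last joint is at its range end with this sense of turn, so I take the other half-turn orientation.

```bash
for i in 1; do python3 -m crank '[[[0,0,0,0.12,-0.2],[0,0,0,0.12,-0.2],[0,0,0,0.12,-0.2],[0,0,0,0.12,-0.2],[0,0,0,0.12,-0.2],[0,0,0,0.12,-0.2],[0,0,0,0.12,-0.2],[0,0,0,0.12,-0.2],[0,0,0,0.12,-0.2],[0,0,0,0.12,-0.2]]]' >/dev/null; python3 -m crank '[[[0,0,0,0.12,-0.2],[0,0,0,0.12,-0.2],[0,0,0,0.12,-0.2],[0,0,0,0.12,-0.2],[0,0,0,0.12,-0.2],[0,0,0,0.12,-0.2],[0,0,0,0.12,-0.2],[0,0,0,0.12,-0.2],[0,0,0,0.12,-0.2],[0,0,0,0.12,-0.2]]]' >/dev/null; python3 -m crank '[[[0,0,0,0.12,-0.2],[0,0,0,0.12,-0.2],[0,0,0,0.12,-0.2],[0,0,0,0.12,-0.2],[0,0,0,0.12,-0.2],[0,0,0,0,-0.2]]]'; done; python3 -c "
from bench import ctrl;s=ctrl.get_state();print(s['joint_positions'])
from h import *
M=R.from_rotvec(s['tool_rot']).as_matrix();print(M.round(3));print(M.T@(np.array([.6266,-.024,.345])-s['position'])*1000)"
```

```text
time: 9.87
position: [0.4651, 0.1493, 0.3423]
tool_rot: [2.164, 2.268, 0.005]
ft_force: [0.6, -0.6, -0.2]
grip_width: 0.605
grip_force: 0.0
[-0.66355116 -0.07192226  0.27783649  1.64950688  0.02497432  1.55573681
 -0.33995263]
[[-0.047  0.999  0.007]
 [ 0.999  0.047 -0.003]
 [-0.003  0.007 -1.   ]]
[-180.63665053  153.26781573   -1.05815985]
```

```bash
python3 -m crank '[[[0,0,0,0.037,-0.2],[-30,26,0,0,-0.2],[-30,26,0,0,-0.2],[-30,27,0,0,-0.2],[-30,27,0,0,-0.2],[-30,27,0,0,-0.2],[-25,27,0,0,-0.2],[0,0,0,0,-0.2],[0,0,0,0,-0.2]]]'; python3 - <<'E'
from bench import ctrl,get_image
from h import *
s=ctrl.get_state();im=get_image('wrist');pickle.dump((s,im),open('w3.pkl','wb'))
M=R.from_rotvec(s['tool_rot']).as_matrix();print(M.round(3));print(M.T@(np.array([.6266,-.024,.279])-s['position'])*1000)
T=wT(s,im)
O=np.array([.481,.0165,0]);Rg=R.from_euler('z',.01).as_matrix()
for y in(-.064,-.042):print(proj(im,O+Rg@np.array([.145,y,.298]),T))
cv2.imwrite('pics/w3.png',im['pixels'][:,:,::-1])
E
```

```text
time: 10.62
position: [0.6281, -0.0259, 0.3426]
tool_rot: [2.204, 2.23, 0.001]
ft_force: [-0.1, 0.3, 0.7]
grip_width: 0.601
grip_force: 0.0
[[-0.012  1.     0.005]
 [ 1.     0.012 -0.004]
 [-0.004  0.005 -1.   ]]
[ 2.12365743 -1.80527999 63.5455653 ]
[[253.16330751 240.90792431]]
[[253.21541096 211.88094273]]
```

View pics/w3.png

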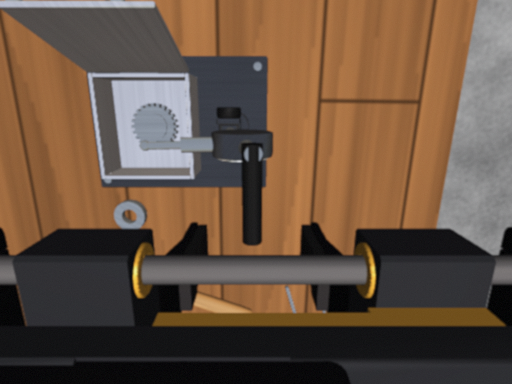

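The wrist view shows the cross bar from (252,155) to (252,243), end within 2 px of prediction; gear at (155,125). Descend, grip, and make a zoomed montage of the gear.

```bash
python3 -m crank '[[[2,-2,21,0,-0.2],[0,0,21,0,-0.2],[0,0,21,0,-0.2],[0,0,0,0,1],[0,0,0,0,1],[0,0,0,0,1],[0,0,0,0,1],[0,0,0,0,1],[0,0,0,0,1],[0,0,0,0,1]]]' 45;python3 -m crank '[[[0,0,0,0,1],[0,0,0,0,1]]]'; python3 - <<'E'
from h import *
s,a=pickle.load(open('w3.pkl','rb'));b=pickle.load(open('s2.pkl','rb'))
A=cv2.resize(a['pixels'][95:155,120:195,::-1],(400,320),interpolation=cv2.INTER_CUBIC)
B=cv2.resize(b['pixels'][180:220,225:275,::-1],(400,320),interpolation=cv2.INTER_CUBIC)
cv2.imwrite('pics/m4.png',np.hstack([A,B]))
E
```

```text
time: 11.5
position: [0.6269, -0.0216, 0.2827]
tool_rot: [2.2, 2.23, 0.009]
ft_force: [8.7, 0.5, 0.6]
grip_width: 0.156
grip_force: 10.7
time: 11.67
position: [0.627, -0.0217, 0.2827]
tool_rot: [2.2, 2.23, 0.009]
ft_force: [2.1, 0.5, 2.5]
grip_width: 0.147
grip_force: 45.0
```

View pics/m4.png

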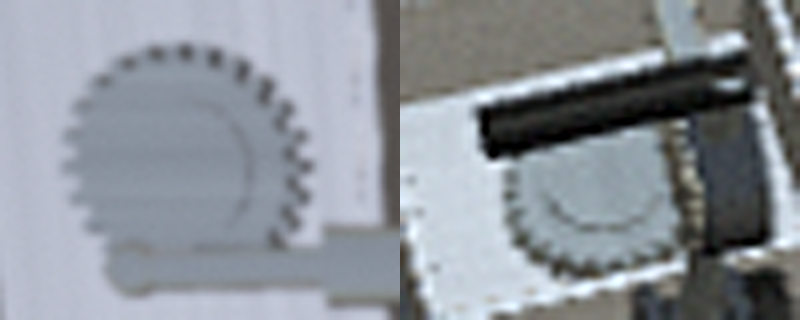

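```bash
python3 - <<'E'
from h import *
s,a=pickle.load(open('w3.pkl','rb'));b=pickle.load(open('s2.pkl','rb'));T=wT(s,a)
O=np.array([.481,.0165,0]);Rg=R.from_euler('z',.01).as_matrix()
t=np.linspace(0,2*np.pi,73)
for h in(.03,.04,.05,.06,.065):
    C=O+Rg@np.array([.004,0,h])
    out=[]
    for r in(.019,.033):
        P=C+np.c_[r*np.cos(t),r*np.sin(t),0*t]
        pa=(proj(a,P,T)-[120,95])*5.333;pb=(proj(b,P)-[225,180])*8+[400,0]
        out+=[pa.min(0).round(),pa.max(0).round(),pb.min(0).round(),pb.max(0).round()]
    print(h,*[o.astype(int).tolist() for o in out])
from bench import ctrl
st=ctrl.get_state();print(st['position'],R.from_rotvec(st['tool_rot']).as_matrix().round(4))
E
```

```text
0.03 [132, 92] [269, 231] [544, 153] [659, 249] [81, 39] [319, 281] [502, 119] [701, 286]
0.04 [120, 93] [260, 235] [543, 136] [659, 233] [68, 39] [311, 286] [501, 102] [701, 269]
0.05 [107, 94] [250, 239] [542, 119] [659, 216] [54, 39] [303, 291] [500, 85] [702, 253]
0.06 [94, 95] [240, 243] [542, 102] [659, 199] [40, 38] [294, 296] [498, 67] [702, 236]
0.065 [87, 95] [235, 245] [541, 93] [658, 191] [32, 38] [289, 299] [498, 58] [702, 227]
[ 0.62698547 -0.02166052  0.28267336] [[-0.0137  0.9999  0.0105]
 [ 0.9999  0.0138 -0.0024]
 [-0.0025  0.0105 -0.9999]]
```

Boss edges in the two views (right edge at 255 px, lower arc at 228 px) give a boss height of about 43 mm. Now I compute the arc rows.

```bash
python3 - <<'E'
import numpy as np
a=1.72-np.arange(0,1.91,.1);x=-170*np.cos(a);z=170*np.sin(a)
print(a.round(2).tolist());print(np.c_[np.diff(x),-np.diff(z)].round(1).tolist())
E
```

```text
[1.72, 1.62, 1.52, 1.42, 1.32, 1.22, 1.12, 1.02, 0.92, 0.82, 0.72, 0.62, 0.52, 0.42, 0.32, 0.22, 0.12, 0.02, -0.08, -0.18]
[[-16.9, -1.7], [-17.0, 0.0], [-16.9, 1.7], [-16.7, 3.4], [-16.2, 5.0], [-15.6, 6.6], [-14.9, 8.2], [-14.0, 9.6], [-13.0, 11.0], [-11.8, 12.2], [-10.6, 13.3], [-9.2, 14.3], [-7.7, 15.2], [-6.1, 15.8], [-4.5, 16.4], [-2.9, 16.7], [-1.2, 17.0], [0.5, 17.0], [2.2, 16.8]]
```

```bash
python3 -m crank '[[[0,-16.9,-1.7,0,1],[0,-17,0,0,1],[0,-16.9,1.7,0,1],[0,-16.7,3.4,0,1],[0,-16.2,5,0,1],[0,-15.6,6.6,0,1],[0,-14.9,8.2,0,1],[0,0,0,0,1]]]'
```

```text
time: 12.33
position: [0.5124, -0.0227, 0.2599]
tool_rot: [2.199, 2.23, 0.016]
ft_force: [-1.6, 0.8, 6.5]
grip_width: 0.146
grip_force: 45.0
```

```bash
python3 -m crank '[[[0,-14,9.6,0,1],[0,-13,11,0,1],[0,-11.8,12.2,0,1],[0,-10.6,13.3,0,1],[0,-9.2,14.3,0,1],[0,-7.7,15.2,0,1],[0,-6.1,15.8,0,1],[0,0,0,0,1]]]'; python3 - <<'E'
from bench import ctrl,get_image
from h import *
im=get_image('wrist');cv2.imwrite('pics/w5.png',im['pixels'][:,:,::-1])
E
```

```text
time: 13.0
position: [0.4389, -0.0235, 0.1643]
tool_rot: [2.202, 2.234, 0.006]
ft_force: [-0.7, 3.7, -6.7]
grip_width: 0.143
grip_force: 45.1
```

View pics/w5.png

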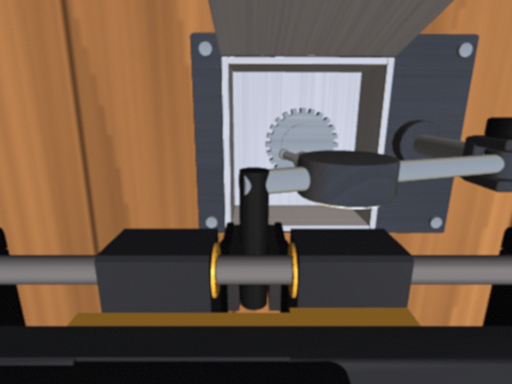

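```bash
python3 -m crank '[[[0,-2,7,0,1],[0,-1.8,7,0,1],[0,-1.4,7,0,1],[0,-1,7,0,1],[0,0,0,0,1]]]'
c(){ grep -E 'time|position|ft_force'|tr '\n' ' '; echo; }
python3 -m crank '[[[0,-0.2,1.5,0,1],[0,-0.2,1.5,0,1]]]'|c
python3 -m crank '[[[0,-0.2,1.5,0,1],[0,-0.2,1.5,0,1]]]'|c
python3 -m crank '[[[0,-0.2,1.5,0,1],[0,-0.2,1.5,0,1]]]'|c
python3 -m crank '[[[0,-0.1,1.5,0,1],[0,-0.1,1.5,0,1]]]'|c
python3 -m crank '[[[0,-0.1,1.5,0,1],[0,-0.1,1.5,0,1]]]'|c
python3 -m crank '[[[0,-0.1,1.5,0,1],[0,-0.1,1.5,0,1]]]'|c
python3 -m crank '[[[0,0,1.5,0,1],[0,0,1.5,0,1]]]'|c
```

```text
time: 13.47
position: [0.4323, -0.0236, 0.137]
tool_rot: [2.204, 2.235, 0.001]
ft_force: [-5.5, 3.8, -0.5]
grip_width: 0.137
grip_force: 44.9
time: 13.63 position: [0.4319, -0.0236, 0.135] ft_force: [-10.6, 4.1, 9.2] 
time: 13.8 position: [0.4315, -0.0236, 0.132] ft_force: [-9.1, 4.7, 8.1] 
time: 13.97 position: [0.4311, -0.0236, 0.129] ft_force: [-9.3, 3.2, 8.5] 
time: 14.13 position: [0.4308, -0.0236, 0.126] ft_force: [-10.0, 4.4, 9.5] 
time: 14.3 position: [0.4305, -0.0236, 0.1229] ft_force: [-12.0, 4.0, 9.0] 
time: 14.47 position: [0.4302, -0.0237, 0.1198] ft_force: [-10.1, 3.7, 7.6] 
time: 14.63 position: [0.43, -0.0236, 0.1167] ft_force: [-11.4, 3.5, 8.3]
```

```bash
c(){ grep -E 'time|position|ft_force'|tr '\n' ' '; echo; }
python3 -m crank '[[[0,0,1,0,1],[0,0,1,0,1]]]'|c
python3 -m crank '[[[0,0.1,1,0,1],[0,0,1,0,1]]]'|c
python3 -m crank '[[[0,0,1,0,1],[0,0.1,1,0,1]]]'|c
python3 -m crank '[[[0,0.1,1,0,1],[0,0,1,0,1]]]'|c
python3 -m crank '[[[0,0.1,1,0,1],[0,0.1,1,0,1]]]'|c
python3 -m crank '[[[0,0.1,1,0,1],[0,0.1,1,0,1]]]'|c
python3 - <<'E'
from bench import get_image
from h import *
im=get_image('wrist');cv2.imwrite('pics/w6.png',cv2.resize(im['pixels'][60:260,200:440,::-1],None,fx=3,fy=3,interpolation=cv2.INTER_CUBIC))
E
```

```text
time: 14.8 position: [0.4299, -0.0237, 0.1146] ft_force: [-11.9, 3.5, 7.7] 
time: 14.97 position: [0.4298, -0.0237, 0.1125] ft_force: [-12.3, 3.4, 8.0] 
time: 15.13 position: [0.4298, -0.0237, 0.1105] ft_force: [-11.8, 4.0, 7.3] 
time: 15.3 position: [0.4298, -0.0237, 0.1083] ft_force: [-11.6, 3.6, 7.1] 
time: 15.47 position: [0.4297, -0.0237, 0.1062] ft_force: [-11.9, 3.7, 6.4] 
time: 15.63 position: [0.4298, -0.0237, 0.1041] ft_force: [-12.9, 4.0, 7.3]
```

View pics/w6.png

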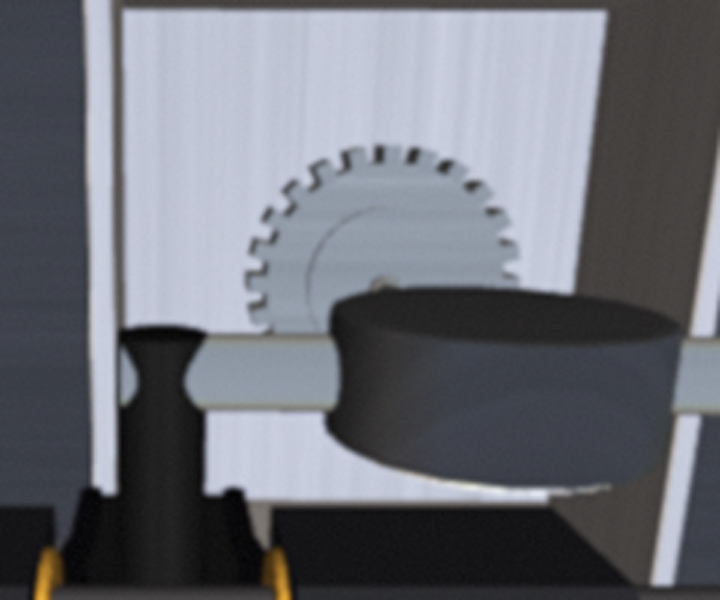

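The view shows the bar still held at (160,450) and the plunger tip just peeking out near (385,283), above the boss. The force shows no contact yet, so I go on in small steps.

```bash
c(){ grep -E 'time|position|ft_force'|tr '\n' ' '; echo; }
python3 -m crank '[[[0,0.2,0.7,0,1],[0,0.2,0.7,0,1]]]'|c
python3 -m crank '[[[0,0.2,0.7,0,1],[0,0.2,0.7,0,1]]]'|c
python3 -m crank '[[[0,0.2,0.7,0,1],[0,0.2,0.7,0,1]]]'|c
python3 -m crank '[[[0,0.2,0.7,0,1],[0,0.2,0.7,0,1]]]'|c
python3 -m crank '[[[0,0.2,0.7,0,1],[0,0.2,0.7,0,1]]]'|c
python3 -m crank '[[[0,0.2,0.7,0,1],[0,0.2,0.7,0,1]]]'|c
```

```text
time: 15.85 position: [0.4298, -0.0237, 0.1026] ft_force: [-13.2, 4.2, 6.3] 
time: 16.02 position: [0.4298, -0.0237, 0.101] ft_force: [-14.2, 3.7, 7.1] 
time: 16.18 position: [0.4299, -0.0237, 0.0995] ft_force: [-13.8, 4.1, 7.5] 
time: 16.35 position: [0.4299, -0.0237, 0.0979] ft_force: [-14.6, 4.6, 6.6] 
time: 16.52 position: [0.43, -0.0237, 0.0964] ft_force: [-15.7, 3.5, 6.4] 
time: 16.68 position: [0.4301, -0.0237, 0.0948] ft_force: [-16.5, 4.5, 6.9]
```

Force is ambiguous about the contact, so I let go (the arm stays), rise, and turn to look at the dial's needle side.

```bash
python3 -m crank '[[[0,-1,0,0,-0.1],[0,0,0,0,-0.1],[0,0,0,0,-0.1],[0,0,0,0,-0.1],[0,0,-30,0,-0.1],[0,0,-30,0,-0.1],[0,0,-30,0,-0.1],[0,0,-30,0,-0.1],[13,20,0,0,-0.1],[0,20,0,0,-0.1]]]'
python3 -m crank '[[[0,0,0,-0.12,-0.1],[0,0,0,-0.12,-0.1],[0,0,0,-0.12,-0.1],[0,0,0,-0.12,-0.1],[0,0,0,-0.12,-0.1],[0,0,0,-0.12,-0.1],[0,0,0,-0.12,-0.1],[0,0,0,-0.12,-0.1],[0,0,0,-0.12,-0.1],[0,0,0,-0.12,-0.1]]]' >/dev/null
python3 -m crank '[[[0,0,0,-0.12,-0.1],[0,0,0,-0.12,-0.1],[0,0,0,-0.12,-0.1],[0,0,0,-0.12,-0.1],[0,0,0,-0.12,-0.1],[0,0,0,-0.12,-0.1],[0,0,0,-0.12,-0.1],[0,0,0,-0.12,-0.1],[0,0,0,-0.12,-0.1],[0,0,0,0,-0.1]]]'
python3 - <<'E'
from bench import ctrl,get_image
from h import *
s=ctrl.get_state();print(s['joint_positions'].round(2));im=get_image('wrist');pickle.dump((s,im),open('w7.pkl','wb'));T=wT(s,im)
O=np.array([.481,.0165,0]);Rg=R.from_euler('z',.01).as_matrix()
for p in[(0,-10,119),(0,-10,143),(25,-10,119),(-25,-10,119),(0,-10,95),(-49,-64,112),(-49,0,112),(4,0,42)]:print(p,proj(im,O+Rg@np.array(p)/1000,T).round(1))
cv2.imwrite('pics/w7.png',im['pixels'][:,:,::-1])
E
```

```text
time: 17.52
position: [0.4768, -0.009, 0.2201]
tool_rot: [2.196, 2.231, 0.018]
ft_force: [-0.6, 1.1, 0.2]
grip_width: 0.547
grip_force: 0.0
time: 19.18
position: [0.475, -0.0113, 0.2173]
tool_rot: [-1.112, 2.929, -0.01]
ft_force: [-0.2, 0.2, 0.6]
grip_width: 0.552
grip_force: 0.0
[-0.61 -0.09  0.55  1.9   0.05  1.31  2.22]
(0, -10, 119) [[263.9 211.6]]
(0, -10, 143) [[264.5 221.6]]
(25, -10, 119) [[245.4 231.4]]
(-25, -10, 119) [[283.1 191. ]]
(0, -10, 95) [[263.3 203.2]]
(-49, -64, 112) [[254.2 127.2]]
(-49, 0, 112) [[309.4 176.2]]
(4, 0, 42) [[266.6 196.9]]
```

```bash
python3 -m crank '[[[0,0,0,-0.1,-0.1],[0,0,0,-0.1,-0.1],[0,0,0,-0.1,-0.1],[8,0,0,0,-0.1],[0,0,0,0,-0.1]]]'
python3 - <<'E'
from bench import ctrl,get_image
from h import *
s=ctrl.get_state();print(s['joint_positions'].round(2));im=get_image('wrist');pickle.dump((s,im),open('w7.pkl','wb'));T=wT(s,im)
O=np.array([.481,.0165,0]);Rg=R.from_euler('z',.01).as_matrix()
for p in[(0,-10,119),(0,-10,143),(25,-10,119),(-25,-10,119),(0,-10,95),(-49,-64,112),(-49,0,112),(4,0,42)]:print(p,((proj(im,O+Rg@np.array(p)/1000,T)-[205,110])*5).round(0))
cv2.imwrite('pics/w7.png',cv2.resize(im['pixels'][110:230,205:345,::-1],None,fx=5,fy=5,interpolation=cv2.INTER_CUBIC))
E
```

```text
time: 19.65
position: [0.4696, -0.0194, 0.2168]
tool_rot: [-1.526, 2.739, -0.011]
ft_force: [0.4, -0.1, -0.7]
grip_width: 0.551
grip_force: 0.0
[-0.62 -0.1   0.57  1.91  0.06  1.31  2.52]
(0, -10, 119) [[262. 571.]]
(0, -10, 143) [[262. 625.]]
(25, -10, 119) [[144. 640.]]
(-25, -10, 119) [[383. 500.]]
(0, -10, 95) [[262. 525.]]
(-49, -64, 112) [[337. 160.]]
(-49, 0, 112) [[524. 465.]]
(4, 0, 42) [[270. 490.]]
```

View pics/w7.png

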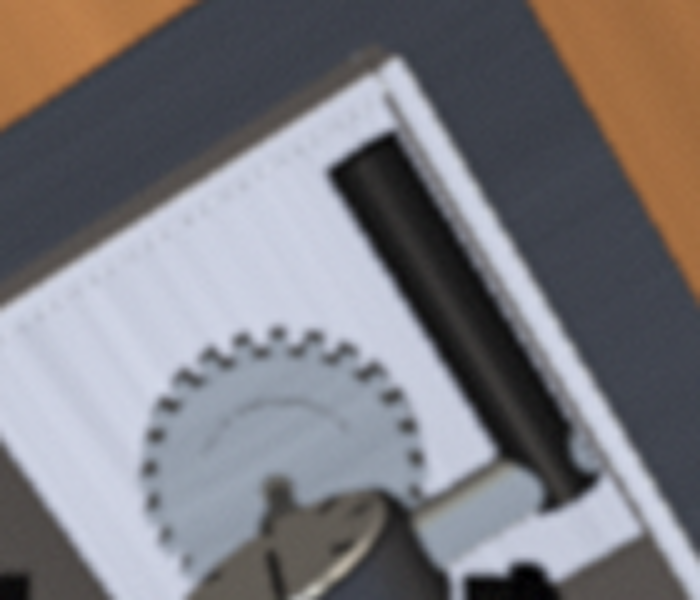

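This view shows the dial face, with a dark needle line from about (270,550) to (283,598), ticks at (292,508) and (345,547), and the plunger tip at (278,487) on or just above the boss. I unwarp the face numerically to read the needle.

```bash
python3 - <<'E'
from h import *
s,im=pickle.load(open('w7.pkl','rb'));T=wT(s,im)
O=np.array([.481,.0165,0]);Rg=R.from_euler('z',.01).as_matrix()
g=im['pixels'].max(2)
xs=np.arange(-34,35,2);zs=np.arange(32,-50,-2)
G=np.array([[(x,-10,119+z) for x in xs] for z in zs]).reshape(-1,3)/1000
uv=proj(im,O+G@Rg.T,T)+[4,0]
m=cv2.remap(g,uv[:,0].astype(np.float32).reshape(len(zs),-1),uv[:,1].astype(np.float32).reshape(len(zs),-1),cv2.INTER_LINEAR)
print('     ',*[f'{x:3d}' for x in xs],sep='')
for z,r in zip(zs,m):print(f'{z:4d}:',*[f'{v:3d}' for v in r],sep=' ' if 0 else '')
print(uv.reshape(len(zs),-1,2)[[0,16,-1],17].round(1))
E
```

```text
-34-32-30-28-26-24-22-20-18-16-14-12-10 -8 -6 -4 -2  0  2  4  6  8 10 12 14 16 18 20 22 24 26 28 30 32 34
  32:167166169144 41 50 58 64 72 76 78 77 77 75 76 75 74 75 74 75 77 77 78 72 67 88167171170150 91 41 42 48 55
  30:167168170155 46 49 58 63 73 75 77 77 77 76 74 74 75 75 75 75 76 76 78 74 69 68155171171171150 86 41 41 50
  28:169170171161 54 47 58 63 71 75 77 77 75 75 74 74 74 74 75 74 74 77 77 74 70 64132173171172172149 85 42 43
  26:170171171167 64 46 57 63 71 75 76 77 76 74 73 72 72 72 72 72 74 76 77 76 73 65101173172171173171150 83 42
  24:172172172169 80 45 56 62 68 74 76 75 75 70 68 68 68 65 68 68 70 71 74 76 74 68 74163172170172172170144 79
  22:172172172170 91 43 55 61 69 73 74 71 68 67 68 71 73 73 73 73 69 64 63 71 72 70 62134169166167167168166135
  20:171171170169 99 42 54 60 67 69 67 63 63 82 95102 99123115102 95 81 65 61 66 69 63 95159159157157157157154
  18:168168168165105 41 54 61 62 63 64 74 84112145146141170166140135139118 87 62 61 63 71140148145146144144143
  16:160160159159110 40 52 58 57 61 79120130138177165165164176154151176169140 96 64 55 5911013313113112912
[... 2902 characters left out ...]
 94128166167166166167166166166166166167157 95 62 67 94137164167167166167168166148154212224222219219
 -40:219192 98113163167166166166166165166165165167159103 61 67104146165167167165166166166155149210223223219219
 -42:219197104104162167167166166166166168166165166159107 61 66111153167166166166165165166162152205222223220220
 -44:218200126115162167167167167167167168167166168161114 63 64109159168168167167167166167165163198220223223220
 -46:218205146127163167167168167168168168168168169163119 67 63103162169169168168168167167167168188211224223220
 -48:219206158148164168167169168169169167169169169166126 75 64 98161171168169168169168167168170182200221224220
[[261.4 239.1]
 [261.3 224.2]
 [261.3 207.2]]
```

```bash
python3 - <<'E'
from h import *
s,im=pickle.load(open('w7.pkl','rb'));T=wT(s,im)
O=np.array([.481,.0165,0]);Rg=R.from_euler('z',.01).as_matrix()
f=lambda p:((proj(im,O+Rg@np.array(p)/1000,T)-[205,110])*5).round(0)[0]
print('face centre measured',((proj(im,O+Rg@np.array([1.5,-10,110.5])/1000,T)+[4,0]-[205,110])*5).round(0))
for a in(0,-.06,-.12,-.18):
    H=np.array([120,0,130]);u=np.array([-np.cos(a),0,np.sin(a)]);n=np.array([-np.sin(a)*1,0,-np.cos(a)])
    n=np.array([-u[2]*-1*-1,0,0])+np.array([0,0,-np.cos(a)]) 
    # plunger direction: u rotated so that a=0 -> -z
    n=np.array([-np.sin(a),0,-np.cos(a)])
    D=H+120*u
    print(a,'face',f(D+[0,-10,0]),'bar end',f(H+170*u+[0,-64,0]),'joint',f(H+170*u),*[(d,f(D+n*(76-d)),(D+n*(80-d))[2].round(1)) for d in(0,8,16)])
for h in(36,40,44,48):print(h,[f((4+33*np.cos(t),33*np.sin(t),h)).tolist() for t in(3.14,0,1.57,-1.57)],f((4,0,h)))
E
```

```text
face centre measured [[275. 558.]]
0 face [262. 595.] bar end [348. 170.] joint [546. 494.] (0, array([285., 498.]), np.float64(50.0)) (8, array([286., 510.]), np.float64(58.0)) (16, array([287., 523.]), np.float64(66.0))
-0.06 face [261. 580.] bar end [343. 163.] joint [534. 476.] (0, array([267., 499.]), np.float64(42.9)) (8, array([269., 509.]), np.float64(50.9)) (16, array([271., 520.]), np.float64(58.9))
-0.12 face [258. 567.] bar end [335. 159.] joint [520. 461.] (0, array([248., 500.]), np.float64(36.2)) (8, array([251., 510.]), np.float64(44.2)) (16, array([254., 520.]), np.float64(52.1))
-0.18 face [253. 555.] bar end [325. 157.] joint [505. 449.] (0, array([227., 503.]), np.float64(29.8)) (8, array([232., 512.]), np.float64(37.7)) (16, array([237., 520.]), np.float64(45.6))
36 [[393.0, 408.0], [150.0, 553.0], [344.0, 594.0], [192.0, 364.0]] [269. 481.]
40 [[394.0, 413.0], [149.0, 559.0], [345.0, 601.0], [191.0, 368.0]] [270. 487.]
44 [[395.0, 418.0], [148.0, 565.0], [346.0, 608.0], [190.0, 373.0]] [270. 493.]
48 [[397.0, 423.0], [146.0, 572.0], [347.0, 615.0], [190.0, 377.0]] [270. 498.]
```

The tick marks put the dial centre at (1.5,-8.5) with the needle pointing up, so the plunger is still free and the tip is about at contact. I will close the fingers and push the bar down from above, at the xy of the earlier grasp.

```bash
python3 -m crank '[[[0,0,0,0,1],[0,0,0,0,1],[0,0,0,0,1],[0,0,0,0,1],[0,0,0,0,1],[0,0,0,0,1],[0,0,0,0,1]]]' 20;  python3 -c "
from bench import ctrl;s=ctrl.get_state()
from h import *
M=R.from_rotvec(s['tool_rot']).as_matrix();print(M.round(3));print(M.T@(np.array([.430,-.026,.14])-s['position'])*1000)"
```

```text
time: 20.28
position: [0.4699, -0.0176, 0.2165]
tool_rot: [-1.535, 2.734, -0.01]
ft_force: [-0.9, 0.0, -0.3]
grip_width: 0.105
grip_force: 0.0
[[-0.521 -0.854  0.008]
 [-0.854  0.521 -0.002]
 [-0.002 -0.008 -1.   ]]
[28.10995206 30.38012734 76.21437957]
```

```bash
c(){ grep -E 'time|position|ft_force'|tr '\n' ' '; echo; }
python3 -m crank '[[[14,15,0,0,1],[14,15,0,0,1],[0,0,30,0,1],[0,0,30,0,1],[0,0,15,0,1],[0,0,0,0,1]]]'|c
python3 -m crank '[[[0,0,2,0,1],[0,0,2,0,1]]]'|c
python3 -m crank '[[[0,0,2,0,1],[0,0,2,0,1]]]'|c
python3 -m crank '[[[0,0,1.5,0,1],[0,0,1.5,0,1]]]'|c
python3 -m crank '[[[0,0,1.5,0,1],[0,0,1.5,0,1]]]'|c
python3 -m crank '[[[0,0,1,0,1],[0,0,1,0,1]]]'|c
```

```text
time: 20.78 position: [0.4276, -0.0263, 0.1382] ft_force: [0.2, 1.0, 0.1] 
time: 20.95 position: [0.4315, -0.0261, 0.1384] ft_force: [0.5, -0.5, -0.7] 
time: 21.12 position: [0.4314, -0.0261, 0.1342] ft_force: [0.3, -0.9, -0.4] 
time: 21.28 position: [0.4308, -0.0261, 0.1306] ft_force: [0.4, -1.0, -0.2] 
time: 21.45 position: [0.4306, -0.0262, 0.1273] ft_force: [0.1, -0.5, 0.0] 
time: 21.62 position: [0.4305, -0.0262, 0.1253] ft_force: [-2.3, -1.1, 5.7]
```

```bash
c(){ grep -E 'time|position|ft_force'|tr '\n' ' '; echo; }
python3 -m crank '[[[0,0,1,0,1],[0,0,1,0,1]]]'|c
python3 -m crank '[[[0,0,1,0,1],[0,0,1,0,1]]]'|c
python3 -m crank '[[[0,0,1,0,1],[0,0,1,0,1]]]'|c
python3 -m crank '[[[0,0,1,0,1],[0,0,1,0,1]]]'|c
python3 -m crank '[[[0,0,1,0,1],[0,0,0,0,1]]]'|c
```

```text
time: 21.78 position: [0.4306, -0.0262, 0.1239] ft_force: [-3.1, -0.1, 7.2] 
time: 21.95 position: [0.4307, -0.0262, 0.1221] ft_force: [-3.5, -0.4, 7.1] 
time: 22.12 position: [0.4308, -0.0262, 0.1202] ft_force: [-3.0, -0.3, 7.8] 
time: 22.28 position: [0.4309, -0.0262, 0.1183] ft_force: [-3.2, -1.2, 7.8] 
time: 22.45 position: [0.431, -0.0262, 0.1172] ft_force: [-2.1, -0.7, 6.7]
```

```bash
c(){ grep -E 'time|position|ft_force'|tr '\n' ' '; echo; }
python3 -m crank '[[[0,0,1,0,1],[0,0,1,0,1]]]'|c
python3 -m crank '[[[0,0,1,0,1],[0,0,1,0,1]]]'|c
python3 -m crank '[[[0,0,-20,0,1],[0,0,-30,0,1],[-14,-15,-30,0,1],[-14,-15,-20,0,0.3],[0,0,0,0,0.3],[0,0,0,0,0.3],[0,0,0,0,0.3]]]'|c
cat > look.py <<'E'
import sys
from bench import ctrl,get_image
from h import *
s=ctrl.get_state();im=get_image('wrist');pickle.dump((s,im),open(sys.argv[1],'wb'));T=wT(s,im)
zc=float(sys.argv[2])
O=np.array([.481,.0165,0]);Rg=R.from_euler('z',.01).as_matrix()
g=im['pixels'].max(2)
xs=np.arange(-28,33,2);zs=np.arange(26,-34,-2)
G=np.array([[(x,-10,zc+z) for x in xs] for z in zs]).reshape(-1,3)/1000
uv=proj(im,O+G@Rg.T,T)+[4,0]
m=cv2.remap(g,*[uv[:,i].astype(np.float32).reshape(len(zs),-1) for i in(0,1)],cv2.INTER_LINEAR)
print('     ',*[f'{x:3d}' for x in xs],sep='')
for z,r in zip(zs,m):print(f'{z:4d}:',*[f'{v:3d}' for v in r],sep='')
E
python3 look.py w8.pkl 108
```

```text
time: 22.62 position: [0.4311, -0.0262, 0.1154] ft_force: [-3.1, -0.0, 8.6] 
time: 22.78 position: [0.4313, -0.0262, 0.1135] ft_force: [-2.6, -0.6, 9.4] 
time: 23.37 position: [0.4689, -0.0179, 0.2114] ft_force: [-0.9, -0.8, -0.7] 
     -28-26-24-22-20-18-16-14-12-10 -8 -6 -4 -2  0  2  4  6  8 10 12 14 16 18 20 22 24 26 28 30 32
  26:174121 40 52 59 68 70 49 39 69 71 68 66 68 73 69 66 69 71 72 75 75 75 64119142 26 14 13 16 15
  24:175134 42 51 58 67 74 65 48 66 66 71 70 86 92 93 81 75 72 64 67 72 74 68 90135 34 13 13 13 15
  22:174145 41 51 59 66 69 66 58 75 78 95108122130147136124108 78 70 65 68 69 71117 41 12 13 14 13
  20:172152 45 50 58 63 64 63 70109126131155150164191183172159119101 75 60 62 63 92 46 12 14 15 15
  18:163150 52 47 55 59 60 68 91147175154173151168187172172171149143123 83 51 58 67 45 11 13 15 16
  16:153144 57 45 52 55 67 87117160184156154135132147138140147146154159133 94 48 52 35 11 16 14 15
  14:141136 59 43 48 55 88116132149162138122114 79110112112117123129138149145 72 43 29 12 14 15 14
  12:125121 59 41 44 63113131128128128115103 99 66 89100 98 99101 96 9212414
[... 1500 characters left out ...]
5 13 14
 -20:170174173173170165153133112 90 70 85 98 98 97 98 91 90 84 54 59 93103106117142200190 71 12 14
 -22:166173172173168169166154130100 75 85100100 96 97 87 79 91 79 65 91116129136138190197 82 11 15
 -24:159172172172167167169164148127103104109107 96 94 86 67 90 97 92101129146152136177201 91 11 13
 -26:138168170169167166170168159148129125124120101 90 85 60 85111124119142156163139164207111 15 12
 -28:123165168168166165169168165162152148146141116 83 80 62 76119147143152163168147153213142 27 11
 -30:110162168169164164168169167166163160158155137 87 75 64 75124157158160167168158154213183 73 17
 -32:110161168169163162168169168168169167167165155 99 69 66 75128164167166169169165160208208129 52
```

The needle now sits about 30° from the half-way mark. That means roughly 7 mm pushed in (9 mm if the needle turns the other way), inside the 4–12 mm band, and the gripper is clear, so I hand it in.

```bash
python3 -c "
from bench import job;print(job.close_job())"
```

```text
the job is handed in; nothing more can be done
None
```

The job is handed in, but the grader returned no verdict: the lid was seen open before I lowered the gauge arm and not checked again, the plunger reads about 7 mm in (9 mm if the needle turns the other way), the gripper is clear, and I moved nothing near the hammer, bearing or jar.

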